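# Snap the clip cover onto the filter holder and keep it pressed

### The job

Draw the white clip cover out of its slide-in dock along the slot and press it down onto the seat of the filter holder until both spring catches snap over its plate and the resistance suddenly drops. Keep pressing it fully home, squeezing the rubber seal right down onto the hard seat, and finish the program like that, with the gripper still on the cover and still pressing. Leave the other labware where it stands.

Things in the scene. Friction and masses are not known exactly. Their poses are not given: they have to be found in the camera images.
- cover_grip (a point): Clip cover, white plastic, loose, 0.08 to 0.17 kg: plate 80 (x) x 60 (y) x 8 mm, the last 7 mm at each x end only a 3 mm tongue; on its middle an upright rib 44 mm long (x), 14 mm thick (y), 46 mm tall, gripped across its 14 mm. This point is on the centre line, 36 mm above the plate's underside, 18 mm below the rib's top. z up. Fits either way round.
- cover_base (a point): Centre of the underside of the clip cover's plate; axes as cover_grip.
- dock: Fixed dark steel dock (T-slot) in which the cover lies at the start, its x along the dock's x; 94 (x) x 86 (y) x 21 mm; origin under its centre, floor 6 mm thick, turned up to 0.3 rad. Two lips (4 mm thick, tops 21 mm above the bench) overhang the plate's long edges with 3 mm of play above and beside it; the rib stands up in the 46 mm gap between them.
- dock_mouth (a point): Middle of the dock's open end, at its -x end (towards the robot), on its floor 6 mm above the bench; axes as the dock. The +x end is closed: the cover comes out only by sliding along the dock's -x, by about 90 mm, and can be lifted after that.
- holder: Fixed filter holder, grey plastic, 130 (x) x 92 (y) mm; origin under its centre, z up, turned up to 0.3 rad, on the other side of the bench from the dock. The cover's 80 mm side goes along its x. Corner posts (tops 34 mm above the bench) and side walls (32 mm) leave 2.5 mm of play around the cover's plate. Steel spring catches, 40 mm high, stand at both x ends.
- seat (a point): Centre of the holder's hard seat, 20 mm above the bench; axes as the holder. With the cover fully home cover_base is at this point.
- seal (a joint): Sprung rubber seal pad, 60 x 42 mm, in the middle of the seat: 0 at rest (top 4 mm above the hard seat), grows as it is pressed down, about 0.004 m with the cover home on the hard seat. Its spring gives 2 N at first, about 10 N at the hard seat. If not pressed, the cover under the catches rises 3 to 4 mm off the hard seat.
- catch_a (a joint): Spring catch with sloping lead-in at the holder's +x end; 0: sprung in, 3 mm over the plate's end tongue; positive: pushed outward (0.003 m lets the plate pass). Passing both takes 7 to 16 N, most with the plate's underside 5 to 8 mm above the seat; then they spring back to 0 and the force drops to nothing.
- catch_b (a joint): The same at the holder's -x end.
- petri: Bystander: closed clear dish, 90 mm across, 16 mm high; origin under its centre.
- beaker: Bystander: glass beaker, 64 mm across, 85 mm high; origin under its centre.
- weight: Bystander: steel cylinder weight, 28 mm across, 30 mm high; origin under its centre.
- reagent: Bystander: amber bottle, 64 mm across, 130 mm high; origin under its centre.
- jar: Bystander: white jar, 70 mm across, 90 mm high; origin under its centre.
- flask: Bystander: glass flask with long neck, 88 mm across, 174 mm high; origin under its centre.
- spatula: Bystander: steel spatula, 180 mm long, lying flat on the bench.
Mind the look-alikes: they are no part of the job. What is shaped like the part that bears cover_grip but purple or red is not meant.

How it is judged:
On the way, in this order (a step that is already met when the one before it is completed fails the run):
1. the cover is out of the dock (horizontal distance between cover_base and dock above 0.085 m), for 0.1 s.
2. the cover is pressed down past both catches, which have sprung back over its plate (horizontal distance between cover_base and seat below 0.006 m and angle between the z axis of cover_base and the z axis of seat, either way round below 0.08 rad and z of cover_base in the frame of seat below 0.0045 m and value of joint each of catch_a, catch_b below 0.0022 m), for 0.2 s.
At the end, for the whole second after the job is handed in: The cover lies level (within 0.08 rad) and centred (within 6 mm) on the holder's seat with both catches sprung back over it (each under 2.2 mm open), and the gripper's fingers, still on the cover (over 2 N), keep the seal squeezed by more than 2.5 mm (all of step 2 and value of joint seal above 0.0025 m and contact force between the fingers and cover above 2 N); the arm keeps its last pose, push and grip.
It fails at once if another thing on the bench is disturbed (moved more than 30 mm) (distance of any of petri, beaker, weight, reagent, jar, flask, spatula from where it was at the start of the episode above 0.03 m).
It also fails if it takes over 48 s, if anything falls off the work surface, if the arm or the gripper's body presses on something with over 40 N, if the wrist force passes 120 N, or if a joint passes its speed limit or range.

### The arm

A 6-joint arm with a two-finger parallel gripper is mounted at the origin on the work surface. World frame = base frame: x ahead of the robot, y to its left, z up, the work surface at z = 0. Lengths are in m, angles in rad, forces in N, time in s.
With the tool pointing down it reaches from about 0.4 to 0.825 m from the base axis. Payload 7 kg.
Tool frame: the origin (TCP) lies midway between the tips of the shut fingers; the grasp point (between the pads) lies 19 mm behind it; z points along the fingers, y is the line along which they close (so a half turn about z gives the same grasp; the last joint's range is limited). The gripper opens to 88 mm and grips with 3 to 60 N. Pads are 19 mm wide; open, the fingers measure 130 mm over their backs; the gripper's body (78 mm by 193 mm) begins 47 mm behind the grasp point.
Start: joints at [-0.997, 0.359, 0.012, 0, -1.224, -0.288], TCP at [0.19, -0.648, 0.227] pointing down, gripper open.
Joint ranges: [-3.07, 3.07], [-1.43, 2.12], [-1.02, 1.25], [-3.03, 1.67], [-3.05, -0], [-3.03, 3.03]. Speed limits (rad/s): [2.39, 2.39, 3.01, 3.14, 3.14, 3.14].

### API

Orientations are given as [roll, pitch, yaw] about the fixed x, y, z axes, in that order (R = Rz(yaw) Ry(pitch) Rx(roll)).
In Python, from station import get_state, grab_frame, calibration, job_done, boxes_of, regions_of, spot_point gives the robot as it stands. The module is installed in compiled form; this text tells all that it offers.
- The arm moves only by the tool arm_command, never from a script. Its argument "commands" is a list of rows, each an object of numbers: "tx", "ty", "tz": the shift along the tool's x, y, z each as a share of 25 cm, from -1 to 1; "twist": the turn about the tool's z as a share of 180 degrees, from -1 to 1. A call has exactly 8 rows; each row is the pose to reach, as a shift and turn from the pose commanded when the call began, along the tool's axes at that moment, turning the shorter way round; what a row does not reach only later rows make up. A row lasts 1/12 s, in which the tool goes at most 41.7 mm and 7.16 degrees, less where a joint would pass 70% of its speed; a pose out of reach is approached as far as the arm can. A call with a number of a shift or a turn outside -1 to 1 is refused whole. A call with a gripper value outside its range is refused whole. "claw" is the opening, from 0 (shut) to 1 (fully open), set as the call begins (left out, the last holds). The fingers move at their own pace and stop on an object; "grip_force" is the grip in N (left out, the last holds). Time passes only in rows, so rows that repeat a pose let the fingers close, or fill a call up. It gives the time, the measured TCP pose, the force, the opening and the grip force at its end, in the units of the state.
- get_state(): the state, without advancing time (a new reading comes with each control period).
- grab_frame(name): name is "scene" or "top" or "wrist"; returns the picture (400x640x3 uint8, red, green, blue); there is no depth.
- calibration(name): a dict with "camera_matrix" (3x3 intrinsics, pixels), "extrinsics" (4x4, takes a point from camera to world coordinates). Camera axes: x right, y down, z forward; pixel columns grow to the right and rows downward; lengths in m; the calibration is good to about 2 mm. A picture is of the moment at which its call begins: read the wrist's pose just before it. calibration takes no time and is no camera call; for the wrist camera it gives the pose at the moment of the call.
- job_done(): hands the job in; it is judged then, once.
Trained networks look in the newest picture that a camera, given by its name, has taken for a name from the list of things; names that differ only in an ending like _2 or _b are one class to them, and where a whole thing is asked for, a point or a joint stands for the part that bears it (a point fixed in the world has none). Each returns a list of dicts, best first, with "score" (0 to 1); they miss things now and then, are a little off and sometimes report something else, mostly with a low value. They report only what shows in the picture. A call takes as long as a camera call. They do not tell look-alikes from the thing itself.
- boxes_of(query, camera): "rect" ([left, top, right, bottom] in pixels, round what is visible of it).
- regions_of(query, camera): "region" (400x640 bool, what is visible of it) and "rect" ([left, top, right, bottom] in pixels, round what is visible of it).
- spot_point(query, camera): "uv" ([column, row] in pixels: a listed point, or the origin of a listed thing).
The state is a dict: "t": time; "q": joint angles; "qd": joint speeds; "joint_efforts": joint torques, N m; "eef_pos": TCP position; "ee_rot": TCP orientation; "force": force on the tool from outside, world axes, zero at the start; "moment": the same for the moment, N m; "width": finger opening in m; "gripper_force": force on a finger pad.
Only numpy, scipy, OpenCV 4.12 (cv2) and the standard library are available. Lean on these libraries where they do the work, as an engineer would, in place of code of your own. Each camera call takes 0.05 s, during which the arm holds its last target. There are 200 camera calls.

## Working session

There is one attempt and no reset: what is moved stays moved. The work goes in short steps, Python scripts to look and compute and a tool call to move; the robot and the scene stay as the last step left them, time stands still between calls to the robot, and variables do not carry over. Pictures are saved under pics/ and viewed, at most 13 in all, crops included, and the job is handed in when it is done.

Besides the shell and the picture viewer there is one more tool, called after "Request:" as a command line: name --argument value ..., lists and objects as JSON in quotes. arm_command: Moves the arm, as the interface text tells. Shift numbers are shares of 25 cm and turn numbers shares of 180 degrees, none past 1 either way. Its arguments: {"type":"object","properties":{"commands":{"type":"array"},"claw":{"type":"number"},"grip_force":{"type":"number"}},"required":["commands"]}

```bash
mkdir -p pics; cat > h.py <<'E'
import numpy as np, cv2
from station import *
def save(img,n,s=1,crop=None):
    if crop: l,t,r,b=crop; img=img[t:b,l:r]
    img=cv2.resize(img,None,fx=s,fy=s,interpolation=cv2.INTER_CUBIC)
    cv2.imwrite('pics/'+n+'.png',img[:,:,::-1])
def ray(cam,uv,z,c=None):
    c=c or calibration(cam);K=np.array(c['camera_matrix']);E=np.array(c['extrinsics'])
    d=E[:3,:3]@np.linalg.solve(K,[uv[0],uv[1],1.]);o=E[:3,3]
    return o+d*(z-o[2])/d[2]
def proj(cam,p,c=None):
    c=c or calibration(cam);K=np.array(c['camera_matrix']);E=np.linalg.inv(np.array(c['extrinsics']))
    q=K@(E[:3,:3]@np.asarray(p,float)+E[:3,3]);return q[:2]/q[2]
E
python3 - <<'E'
from h import *
s=get_state();print(s['eef_pos'],s['ee_rot'],s['t'])
im=grab_frame('top');save(im,'top1')
for q,z in [('cover_grip',.042),('cover_base',.006),('dock',0),('dock_mouth',.006),('seat',.02),('holder',0)]:
    for r in spot_point(q,'top')[:3]: print(q,round(r['score'],2),np.round(r['uv'],1),ray('top',r['uv'],z).round(4))
im=grab_frame('scene');save(im,'scene1')
for q,z in [('cover_grip',.042),('dock',0),('dock_mouth',.006),('seat',.02),('holder',0)]:
    for r in spot_point(q,'scene')[:3]: print(q,round(r['score'],2),np.round(r['uv'],1),ray('scene',r['uv'],z).round(4))
E
```

```text
[ 0.19010823 -0.64715563  0.22560981] [ 3.13992560e+00 -1.65730495e-04 -2.85594388e+00] 0.0
cover_grip 0.82 [232.4 205. ] [0.5927 0.1987 0.042 ]
cover_grip 0.7 [214.1 148.9] [0.7314 0.2501 0.042 ]
cover_grip 0.66 [176.3 251.2] [0.4819 0.3227 0.042 ]
cover_base 0.89 [184.3 255.4] [0.4764 0.3131 0.006 ]
cover_base 0.87 [236.9 208.6] [0.5916 0.1936 0.006 ]
cover_base 0.85 [216.7 156.6] [0.7234 0.2503 0.006 ]
dock 0.8 [232.5 206.5] [0.598  0.2056 0.    ]
dock_mouth 0.94 [233.8 226.9] [0.5465 0.1989 0.006 ]
seat 0.65 [393.3 233.3] [ 0.5331 -0.1838  0.02  ]
seat 0.37 [316.7 213.2] [ 0.5798 -0.0007  0.02  ]
holder 0.68 [390.5 229.7] [ 0.5451 -0.1803  0.    ]
holder 0.57 [306.2 254.4] [0.4828 0.0232 0.    ]
cover_grip 0.75 [442.3 201.4] [0.4765 0.3177 0.042 ]
cover_grip 0.73 [395.1 220.8] [0.5915 0.2007 0.042 ]
cover_grip 0.65 [402.  267.6] [0.7362 0.2569 0.042 ]
dock 0.71 [394.5 229.8] [0.5943 0.2044 0.    ]
dock 0.3 [350.4 264.3] [0.7491 0.1146 0.    ]
dock_mouth 0.18 [391.4 227.6] [0.5937 0.1941 0.006 ]
holder 0.62 [277.3 184.3] [ 0.5483 -0.1901  0.    ]
holder 0.49 [344.7 187.2] [0.4894 0.0154 0.    ]
```

View pics/top1.png

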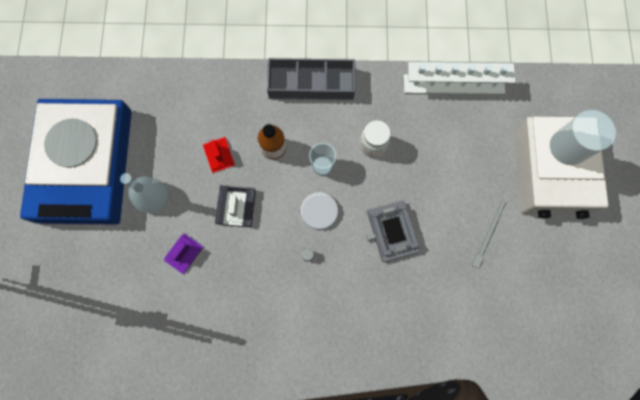

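View pics/scene1.png

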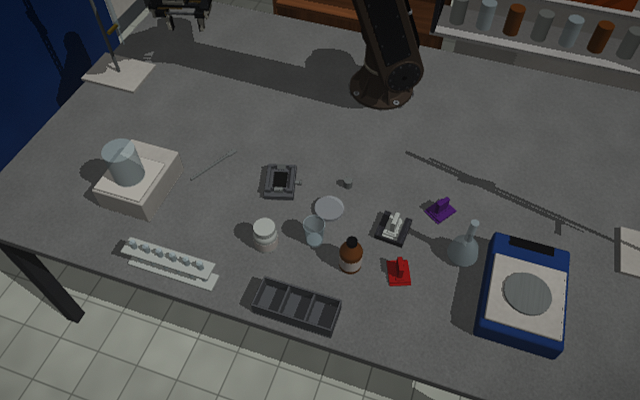

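Candidates in the top view are the red part at (218,154), the purple part at (184,253) and the white part at (236,206). Only the white one sits in the dark dock, so it fits the description. The holder is at about (394,231).

```bash
cat >> h.py <<'E'
from scipy.spatial.transform import Rotation as Ro
def move(p,yaw,frm=None):
    s=get_state();P=np.array(s['eef_pos']) if frm is None else np.array(frm[:3])
    R=Ro.from_euler('xyz',s['ee_rot']).as_matrix(); cy=s['ee_rot'][2] if frm is None else frm[3]
    if frm is not None: R=Ro.from_euler('xyz',[np.pi,0,cy]).as_matrix()
    d=R.T@(np.array(p)-P); dy=(yaw-cy+np.pi/2)%np.pi-np.pi/2
    # tool z points down: positive twist about tool z = negative yaw
    print('tx,ty,tz',(d/.25).round(4),'twist',round(-dy/np.pi,4),'final yaw',round(cy+dy,4))
E
python3 - <<'E'
from h import *
save(grab_frame('top'),'crop1',6,(165,135,285,235))
s=get_state();E=np.array(calibration('wrist')['extrinsics']);R=Ro.from_euler('xyz',s['ee_rot']).as_matrix()
print((R.T@(E[:3,3]-s['eef_pos'])).round(3),(R.T@E[:3,:3]).round(2).tolist(), calibration('wrist')['camera_matrix'])
move([.44,-.18,.25],.3)
E
```

```text
[ 0.069  0.002 -0.158] [[-0.0, -0.97, -0.26], [1.0, -0.0, -0.0], [0.0, -0.26, 0.97]] [[329.38613066   0.         320.49533929]
 [  0.         329.38613066 201.05783274]
 [  0.           0.           1.        ]]
tx,ty,tz [-1.4858  1.513  -0.0937] twist -0.0045 final yaw -2.8416
```

View pics/crop1.png

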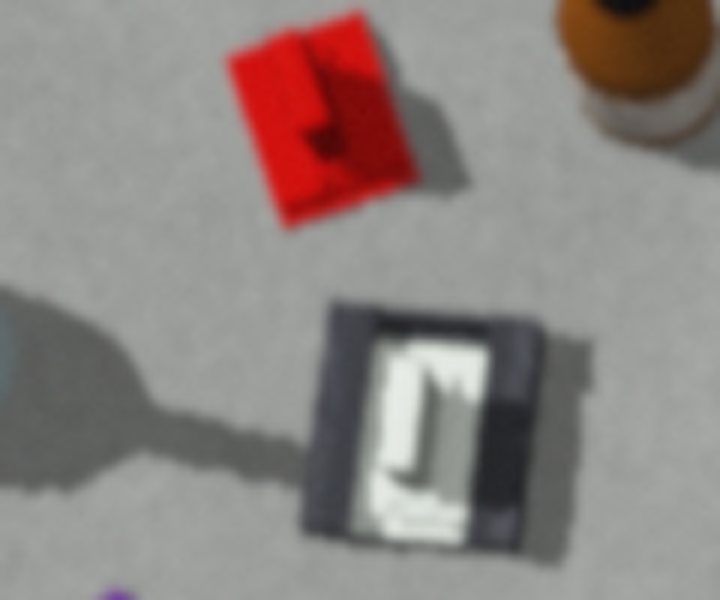

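The crop confirms the white cover in the dark dock, with its mouth at the bottom of the picture (towards the robot) and a yaw of about -0.13. Next I move to a wrist view that shows both the dock and the holder.

Request:
arm_command --commands '[{"tx":-0.9,"ty":0.95,"tz":-0.1},{"tx":-0.9,"ty":0.95,"tz":-0.1},{"tx":-0.9,"ty":0.95,"tz":-0.1},{"tx":-0.9,"ty":0.95,"tz":-0.1},{"tx":-0.9,"ty":0.95,"tz":-0.1},{"tx":-0.9,"ty":0.95,"tz":-0.1},{"tx":-0.9,"ty":0.95,"tz":-0.1},{"tx":-0.9,"ty":0.95,"tz":-0.1}]' --claw 1

```text
invalid input
```

Request:
arm_command --commands '[{"tx":-0.85,"ty":1,"twist":0.1},{"tx":-0.85,"ty":1,"twist":0.1},{"tx":-0.85,"ty":1,"twist":0.1},{"tx":-0.85,"ty":1,"twist":0.1},{"tx":-0.85,"ty":1,"twist":0.1},{"tx":-0.85,"ty":1,"twist":0.1},{"tx":-0.85,"ty":1,"twist":0.1},{"tx":-0.85,"ty":1,"twist":0.1}]'

```text
invalid input
```

```bash
python3 - <<'E'
from h import *
s=get_state();print(s['eef_pos'],s['ee_rot'],s['t'],np.abs(s['qd']).max())
c=calibration('wrist');im=grab_frame('wrist');save(im,'w1',1.25);np.save('w1.npy',im)
for q,z in [('cover_grip',.042),('dock',0),('dock_mouth',.006),('seat',.02),('holder',0),('seal',.024),('catch_a',.04)]:
    for r in spot_point(q,'wrist')[:3]: print(q,round(r['score'],2),np.round(r['uv'],1),ray('wrist',r['uv'],z,c).round(4))
E
```

```text
[ 0.19025386 -0.64762613  0.22661272] [-3.14151019e+00  1.46546299e-05 -2.85579957e+00] 0.7 0.0005963060038955409Traceback (most recent call last):
  File "<stdin>", line 5, in <module>
ValueError: it knows: beaker, cover_base, cover_grip, dock, dock_mouth, flask, holder, jar, petri, reagent, seat, spatula, weight
```

View pics/w1.png

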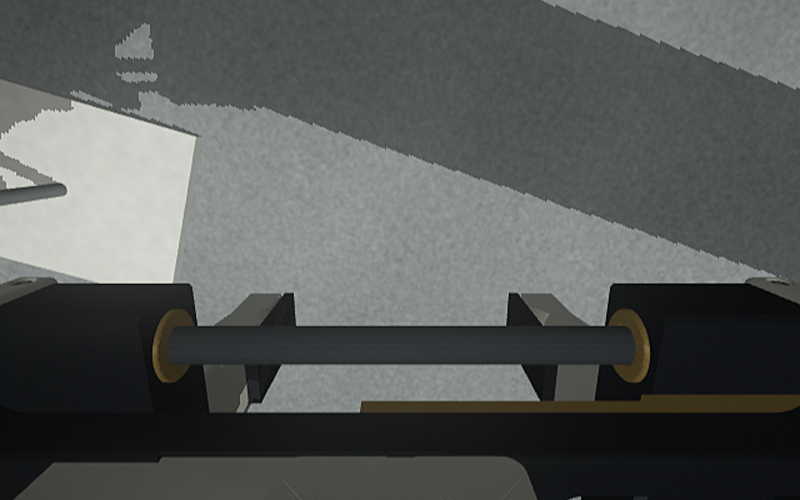

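The arm hasn't moved: the first call was refused, and the picture shows only bare bench and the fingers. The rows probably need all four keys.

Request:
arm_command --commands '[{"tx":-0.9,"ty":0.95,"tz":-0.1,"twist":0},{"tx":-0.9,"ty":0.95,"tz":-0.1,"twist":0},{"tx":-0.9,"ty":0.95,"tz":-0.1,"twist":0},{"tx":-0.9,"ty":0.95,"tz":-0.1,"twist":0},{"tx":-0.9,"ty":0.95,"tz":-0.1,"twist":0},{"tx":-0.9,"ty":0.95,"tz":-0.1,"twist":0},{"tx":-0.9,"ty":0.95,"tz":-0.1,"twist":0},{"tx":-0.9,"ty":0.95,"tz":-0.1,"twist":0}]'

```text
t: 1.67
eef_pos: [0.3398, -0.3542, 0.2521]
ee_rot: [-3.141, 0.001, -2.856]
force: [1.0, -0.0, 0.8]
width: 0.0876
gripper_force: 0.0
```

Request:
arm_command --commands '[{"tx":-0.7,"ty":1,"tz":0,"twist":0.1},{"tx":-0.7,"ty":1,"tz":0,"twist":0.1},{"tx":-0.7,"ty":1,"tz":0,"twist":0.1},{"tx":-0.7,"ty":1,"tz":0,"twist":0.1},{"tx":-0.7,"ty":1,"tz":0,"twist":0.1},{"tx":-0.7,"ty":1,"tz":0,"twist":0.1},{"tx":-0.7,"ty":1,"tz":0,"twist":0.1},{"tx":-0.7,"ty":1,"tz":0,"twist":0.1}]'

```text
t: 2.33
eef_pos: [0.4371, -0.0644, 0.2522]
ee_rot: [3.141, 0.002, 3.114]
force: [-0.0, -0.8, -0.3]
width: 0.0875
gripper_force: 0.0
```

```bash
python3 - <<'E'
from h import *
s=get_state();print(s['eef_pos'],s['ee_rot'],s['t'],np.abs(s['qd']).max())
c=calibration('wrist');im=grab_frame('wrist');save(im,'w2',1.25);np.save('w2.npy',im)
for q,z in [('cover_grip',.042),('dock',0),('dock_mouth',.006),('seat',.02),('holder',0)]:
    for r in spot_point(q,'wrist')[:3]: print(q,round(r['score'],2),np.round(r['uv'],1),ray('wrist',r['uv'],z,c).round(4))
import pickle;pickle.dump(c,open('w2.pkl','wb'))
E
```

```text
[ 0.43711383 -0.06443024  0.25215113] [3.14099628e+00 1.62060496e-03 3.11429703e+00] 2.3333 0.7825388759638404
seat 0.63 [230.7 257.3] [ 0.5443 -0.1807  0.02  ]
holder 0.61 [233.7 248.1] [ 0.5402 -0.1815  0.    ]
```

View pics/w2.png

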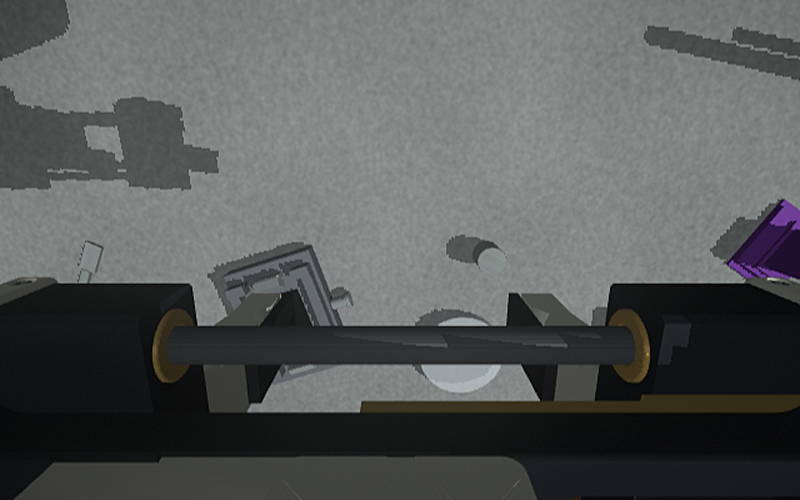

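In this view image-up points towards the robot, and the fingers hide everything below about row 225. The holder is at about (231,257) at 640 scale, partly hidden. I'll move the TCP out beyond both objects so they are clear of the fingers.

Request:
arm_command --commands '[{"tx":-0.76,"ty":0.32,"tz":0,"twist":0},{"tx":-0.76,"ty":0.32,"tz":0,"twist":0},{"tx":-0.76,"ty":0.32,"tz":0,"twist":0},{"tx":-0.76,"ty":0.32,"tz":0,"twist":0},{"tx":-0.76,"ty":0.32,"tz":0,"twist":0},{"tx":-0.76,"ty":0.32,"tz":0,"twist":0},{"tx":-0.76,"ty":0.32,"tz":0,"twist":0},{"tx":-0.76,"ty":0.32,"tz":0,"twist":0}]'

```text
t: 3.3
eef_pos: [0.6285, 0.0059, 0.2508]
ee_rot: [-3.141, -0.002, 3.111]
force: [0.3, 0.3, -0.1]
width: 0.0878
gripper_force: 0.0
```

```bash
python3 - <<'E'
from h import *
grab_frame('wrist')
s=get_state();print(s['eef_pos'],s['ee_rot'],s['t'],np.abs(s['qd']).max())
c=calibration('wrist');im=grab_frame('wrist');save(im,'w3',1.25);np.save('w3.npy',im)
for q,z in [('cover_grip',.042),('cover_base',.006),('dock',0),('dock_mouth',.006),('seat',.02),('holder',0)]:
    for r in spot_point(q,'wrist')[:3]: print(q,round(r['score'],2),np.round(r['uv'],1),ray('wrist',r['uv'],z,c).round(4))
for q in ('dock','holder','cover_grip'):
    for r in regions_of(q,'wrist')[:3]:
        ct=max(cv2.findContours(r['region'].astype(np.uint8),0,2)[0],key=cv2.contourArea)
        print(q,round(r['score'],2),r['rect'],cv2.minAreaRect(ct))
import pickle;pickle.dump(c,open('w3.pkl','wb'))
E
```

```text
[0.62812193 0.00601327 0.25147216] [-3.14142541e+00 -5.75998008e-04  3.11151401e+00] 3.35 0.026326039904121627
cover_grip 0.6 [494.1 139. ] [0.5925 0.1998 0.042 ]
cover_grip 0.57 [619.1  28.8] [0.4861 0.3146 0.042 ]
cover_base 0.87 [593.4  38.2] [0.4877 0.3177 0.006 ]
cover_base 0.79 [479.7 136.3] [0.5921 0.2008 0.006 ]
dock 0.92 [474.8 140.1] [0.597 0.198 0.   ]
dock_mouth 0.62 [486.3 101.3] [0.5518 0.2047 0.006 ]
seat 0.91 [155.2 102.9] [ 0.5422 -0.1767  0.02  ]
holder 0.96 [157.1 106.1] [ 0.5451 -0.1846  0.    ]
dock 0.59 [436.1, 99.0, 531.4, 188.0] ((483.07415771484375, 142.7396697998047), (88.0830307006836, 82.73933410644531), 3.3664608001708984)
holder 0.88 [87.3, 33.7, 214.7, 172.1] ((159.66949462890625, 98.5267333984375), (130.96975708007812, 103.35833740234375), 64.26929473876953)
cover_grip 0.87 [548.8, 1.4, 640.0, 81.4] ((599.4600219726562, 33.220008850097656), (58.19999313354492, 94.19998931884766), 36.869895935058594)
cover_grip 0.76 [476.6, 209.8, 526.7, 250.0] ((500.9630126953125, 225.82211303710938), (24.87453269958496, 52.5994873046875), 61.8583984375)
cover_grip 0.68 [461.8, 102.1, 514.9, 173.5] ((488.35858154296875, 138.52684020996094), (43.875247955322266, 72.33120727539062), 8.914926528930664)
```

View pics/w3.png

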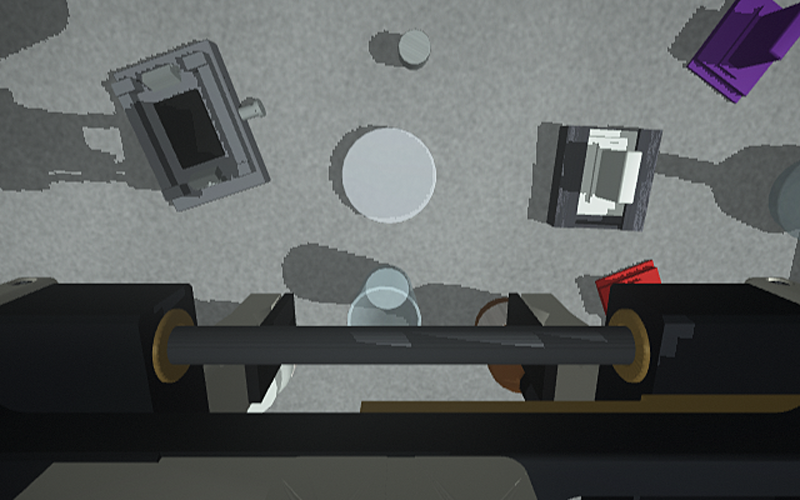

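The view is clear. Weight is at (414,48), petri at (390,175), the holder at about (195,125) with its dark seal, and the white cover in the dock at about (610,175), all at 800 scale. Purple is top right and red is below the dock. I'll measure corners.

```bash
python3 - <<'E'
from h import *
import pickle;c=pickle.load(open('w3.pkl','rb'));im=np.load('w3.npy')
g=cv2.cvtColor(im,cv2.COLOR_RGB2GRAY)
def pts(l,z): 
    return np.array([ray('wrist',np.array(p)/1.25,z,c) for p in l])
def rep(n,P):
    P=P[:,:2];e=P-np.roll(P,-1,0);print(n,'ctr',P.mean(0).round(4),'sides',np.linalg.norm(e,axis=1).round(4),'ang',[round(float(np.arctan2(v[1],v[0])%(np.pi/2)),3) for v in e])
# seal: segment dark blob
m=((g<45)).astype(np.uint8);m[:, :100]=0;m[60:150]=m[60:150];m[:60]=0;m[145:]=0;m[:,200:]=0
ct=max(cv2.findContours(m,0,2)[0],key=cv2.contourArea);w=np.array([ray('wrist',p+0.0,.024,c)[:2] for p in ct[:,0]])
print('seal',cv2.minAreaRect((w*1000).astype(np.float32)))
rep('seal hand',pts([(150,104),(195,89),(224,155),(179,168)],.024))
rep('dock lips',pts([(563,124),(662,130),(645,230),(548,228)],.021))
# overlay crop of both, 4x
a=cv2.resize(im[15:180,75:225],None,fx=2.6,fy=2.6,interpolation=cv2.INTER_CUBIC);b=cv2.resize(im[85:195,425:535],None,fx=3.6,fy=3.6,interpolation=cv2.INTER_CUBIC)
H=max(a.shape[0],b.shape[0]);o=np.zeros((H,a.shape[1]+b.shape[1]+4,3),np.uint8);o[:a.shape[0],:a.shape[1]]=a;o[:b.shape[0],a.shape[1]+4:]=b;print(a.shape,o.shape);save(o,'crop3')
E
```

```text
seal ((542.7297973632812, -179.31744384765625), (59.65034103393555, 42.57865905761719), 16.00563621520996)
seal hand ctr [ 0.5431 -0.181 ] sides [0.0432 0.0595 0.0442 0.0584] ang [0.26, 0.297, 0.235, 0.281]
dock lips ctr [0.5995 0.1988] sides [0.0902 0.0924 0.0935 0.0957] ang [1.482, 1.527, 1.519, 1.491]
(429, 390, 3) (429, 790, 3)
```

View pics/crop3.png

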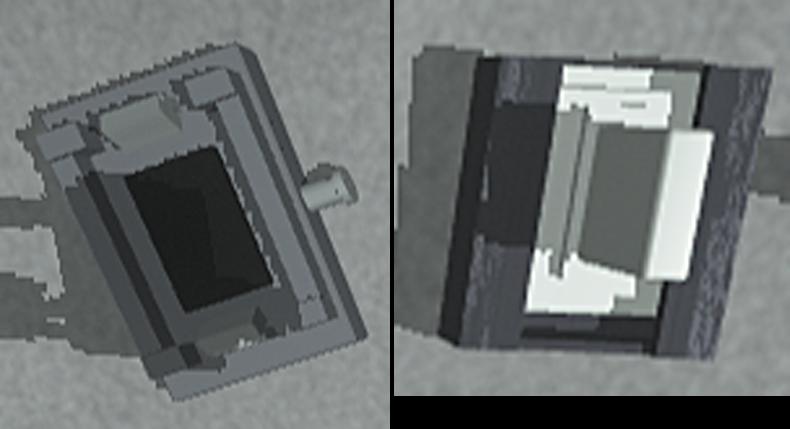

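Holder: the dark seal is cleanly segmented at (0.543,-0.180) with yaw 0.28, and its size matches. Dock: the rib's top face is at crop pixels (670,130) to (690,280).

```bash
python3 - <<'E'
from h import *
import pickle;c=pickle.load(open('w3.pkl','rb'))
def rep(n,l,z):
    P=np.array([ray('wrist',[425+(u-394)/3.6-.4,85+v/3.6-.4],z,c)[:2] for u,v in l]);e=P-np.roll(P,-1,0);print(n,'ctr',P.mean(0).round(4),'sides',np.linalg.norm(e,axis=1).round(4),'ang',[round(float((np.arctan2(v[1],v[0])+.7)%(np.pi/2)-.7),3) for v in e])
rep('rib',[(670,130),(712,133),(690,281),(645,278)],.060)
rep('lips',[(497,58),(772,68),(715,360),(462,347)],.021)
rep('white plate',[(563,65),(703,70),(660,316),(525,312)],.014)
c0=[.593,.199,.15]
move(c0,-.13);
E
```

```text
rib ctr [0.5943 0.201 ] sides [0.0122 0.0425 0.0134 0.0425] ang [-0.1, -0.033, -0.097, -0.063]
lips ctr [0.5995 0.2005] sides [0.0867 0.0937 0.0851 0.0922] ang [-0.066, -0.07, -0.083, -0.053]
white plate ctr [0.5942 0.2038] sides [0.045  0.0796 0.0457 0.0798] ang [-0.065, -0.064, -0.061, -0.073]
tx,ty,tz [0.1644 0.7617 0.4074] twist 0.0324 final yaw 3.0116
```

The rib is at (0.594, 0.201) with yaw -0.065, and the sizes match (rib 42x13 mm, lips 93x86 mm, plate 80 mm). I'll go above it and then down to TCP z 0.027.

```bash
python3 - <<'E'
from h import *
move([.594,.2015,.10],-.065)
E
```

```text
tx,ty,tz [0.1608 0.7718 0.6074] twist 0.0117 final yaw 3.0766
```

Request:
arm_command --commands '[{"tx":0.161,"ty":0.772,"tz":0.2,"twist":0.0117},{"tx":0.161,"ty":0.772,"tz":0.3,"twist":0.0117},{"tx":0.161,"ty":0.772,"tz":0.4,"twist":0.0117},{"tx":0.161,"ty":0.772,"tz":0.5,"twist":0.0117},{"tx":0.161,"ty":0.772,"tz":0.607,"twist":0.0117},{"tx":0.161,"ty":0.772,"tz":0.607,"twist":0.0117},{"tx":0.161,"ty":0.772,"tz":0.607,"twist":0.0117},{"tx":0.161,"ty":0.772,"tz":0.607,"twist":0.0117}]'

```text
t: 4.52
eef_pos: [0.5921, 0.2021, 0.0968]
ee_rot: [-3.138, -0.004, 3.079]
force: [-0.0, 0.2, 0.0]
width: 0.0875
gripper_force: 0.0
```

```bash
python3 - <<'E'
from h import *
grab_frame('wrist');c=calibration('wrist');im=grab_frame('wrist');s=get_state();print(s['eef_pos'],s['ee_rot'],s['t'])
save(im,'w4',1.25)
for p in [(.594-.02,.201,.060),(.594+.02,.2,.06)]: print(proj('wrist',p,c)*1.25)
move([.594,.2015,.027],-.065)
E
```

```text
[0.59466656 0.20156104 0.10059286] [-3.14134662e+00  6.63791212e-04  3.07745099e+00] 4.6167
[392.5706621  245.94430163]
[395.98423517 320.76594565]
tx,ty,tz [ 0.0028 -0.0003  0.2944] twist 0.0003 final yaw 3.0766
```

View pics/w4.png

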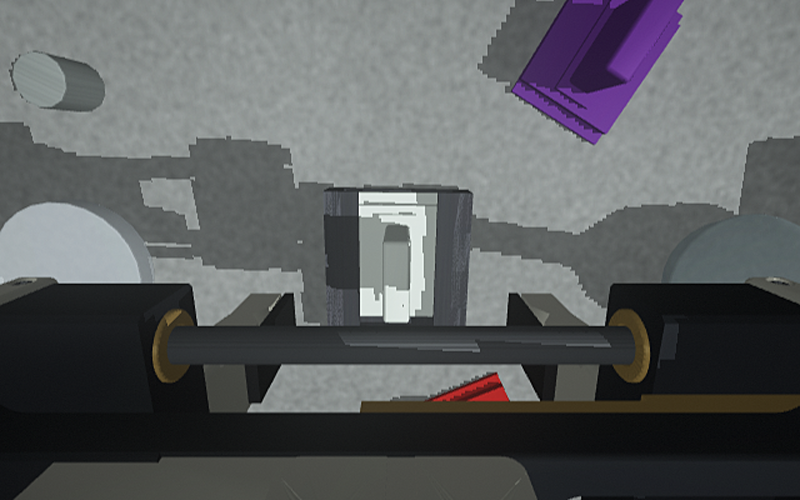

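The rib's top runs from about (397,243) to (397,322), between the fingers and where I predicted it. Descend and grip.

Request:
arm_command --commands '[{"tx":0,"ty":0,"tz":0.1,"twist":0},{"tx":0,"ty":0,"tz":0.2,"twist":0},{"tx":0,"ty":0,"tz":0.26,"twist":0},{"tx":0,"ty":0,"tz":0.29,"twist":0},{"tx":0,"ty":0,"tz":0.29,"twist":0},{"tx":0,"ty":0,"tz":0.29,"twist":0},{"tx":0,"ty":0,"tz":0.29,"twist":0},{"tx":0,"ty":0,"tz":0.29,"twist":0}]'

```text
t: 5.28
eef_pos: [0.5951, 0.2019, 0.029]
ee_rot: [3.14, 0.002, 3.076]
force: [-0.4, 0.7, -0.5]
width: 0.0875
gripper_force: 0.0
```

Request:
arm_command --commands '[{"tx":0,"ty":0,"tz":0,"twist":0},{"tx":0,"ty":0,"tz":0,"twist":0},{"tx":0,"ty":0,"tz":0,"twist":0},{"tx":0,"ty":0,"tz":0,"twist":0},{"tx":0,"ty":0,"tz":0,"twist":0},{"tx":0,"ty":0,"tz":0,"twist":0},{"tx":0,"ty":0,"tz":0,"twist":0},{"tx":0,"ty":0,"tz":0,"twist":0}]' --claw 0 --grip_force 50

```text
t: 5.95
eef_pos: [0.594, 0.2015, 0.0273]
ee_rot: [-3.142, -0.0, 3.076]
force: [0.3, -0.0, -0.5]
width: 0.0398
gripper_force: 0.0
```

Request:
arm_command --commands '[{"tx":0,"ty":0,"tz":0,"twist":0},{"tx":0,"ty":0,"tz":0,"twist":0},{"tx":0,"ty":0,"tz":0,"twist":0},{"tx":0,"ty":0,"tz":0,"twist":0},{"tx":0,"ty":0,"tz":0,"twist":0},{"tx":0,"ty":0,"tz":0,"twist":0},{"tx":0,"ty":0,"tz":0,"twist":0},{"tx":0,"ty":0,"tz":0,"twist":0}]'

```text
t: 6.62
eef_pos: [0.594, 0.2014, 0.0273]
ee_rot: [-3.141, -0.0, 3.076]
force: [-1.0, -0.2, 0.1]
width: 0.0136
gripper_force: 50.0
```

Request:
arm_command --commands '[{"tx":0,"ty":0,"tz":-0.005,"twist":0},{"tx":0.03,"ty":0,"tz":-0.005,"twist":0},{"tx":0.07,"ty":0,"tz":-0.005,"twist":0},{"tx":0.12,"ty":0,"tz":-0.005,"twist":0},{"tx":0.17,"ty":0,"tz":-0.005,"twist":0},{"tx":0.22,"ty":0,"tz":-0.005,"twist":0},{"tx":0.27,"ty":0,"tz":-0.005,"twist":0},{"tx":0.3,"ty":0,"tz":-0.005,"twist":0}]'

```text
t: 7.28
eef_pos: [0.517, 0.2061, 0.0285]
ee_rot: [-3.141, -0.001, 3.077]
force: [0.0, -0.1, -1.6]
width: 0.014
gripper_force: 50.0
```

Request:
arm_command --commands '[{"tx":0.05,"ty":0,"tz":0,"twist":0},{"tx":0.1,"ty":0,"tz":0,"twist":0},{"tx":0.12,"ty":0,"tz":0,"twist":0},{"tx":0.12,"ty":0,"tz":0,"twist":0},{"tx":0.12,"ty":0,"tz":0,"twist":0},{"tx":0.12,"ty":0,"tz":0,"twist":0},{"tx":0.12,"ty":0,"tz":0,"twist":0},{"tx":0.12,"ty":0,"tz":0,"twist":0}]'

```text
t: 7.95
eef_pos: [0.4897, 0.2083, 0.0285]
ee_rot: [3.142, 0.0, 3.076]
force: [0.2, 0.2, -1.6]
width: 0.0132
gripper_force: 50.0
```

```bash
python3 - <<'E'
from h import *
im=grab_frame('top');s=get_state();print(s['eef_pos'],s['ee_rot'],s['t'],s['width'],s['force'],s['gripper_force'])
save(im,'top2',5,(170,165,290,270))
E
```

```text
[0.48960963 0.20828409 0.02841103] [-3.14150391e+00 -6.56630601e-05  3.07603383e+00] 8.0 0.01367053965647318 [ 0.03741652  0.0699517  -1.20983865] 49.99966263771057
```

View pics/top2.png

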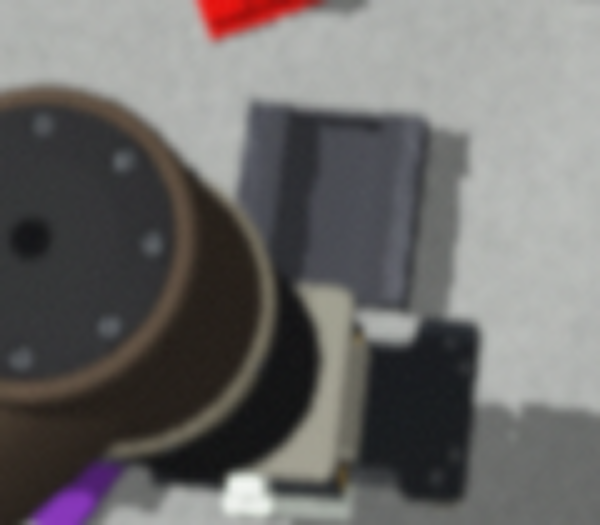

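The dock is empty and the cover is in the gripper; the force reading has shifted by about its weight. Now lift and carry it to above the holder.

Request:
arm_command --commands '[{"tx":0,"ty":0,"tz":-0.1,"twist":0},{"tx":0,"ty":0,"tz":-0.2,"twist":0},{"tx":0,"ty":0,"tz":-0.3,"twist":0},{"tx":0,"ty":-0.1,"tz":-0.4,"twist":0},{"tx":0,"ty":-0.2,"tz":-0.45,"twist":0},{"tx":0,"ty":-0.35,"tz":-0.48,"twist":-0.02},{"tx":0,"ty":-0.5,"tz":-0.48,"twist":-0.04},{"tx":0,"ty":-0.65,"tz":-0.48,"twist":-0.06}]'

```text
t: 8.67
eef_pos: [0.4787, 0.045, 0.1493]
ee_rot: [3.141, 0.002, -3.014]
force: [0.4, 0.5, -3.0]
width: 0.0139
gripper_force: 50.0
```

```bash
python3 - <<'E'
from h import *
s=get_state();print(s['eef_pos'],s['ee_rot'],s['t'],s['width'],s['force'])
p0=np.array([.4896,.2083,.0285]);R=Ro.from_euler('xyz',[np.pi,0,3.0763]).as_matrix()
p=p0+R@[0,-.1625,-.12];print(p)
move([.543,-.1795,.115],.28,[*p,3.0763+.06*np.pi])
E
```

```text
[0.47869997 0.04498492 0.14933205] [ 3.14096415e+00  1.57494913e-03 -3.01445130e+00] 8.6667 0.013875551036592715 [ 0.35192346  0.45372697 -2.98806121]
[0.47899748 0.04614626 0.1485    ]
tx,ty,tz [-0.1431 -0.9272  0.134 ] twist -0.0499 final yaw 3.4216
```

Request:
arm_command --commands '[{"tx":-0.023,"ty":-0.15,"tz":0,"twist":-0.01},{"tx":-0.046,"ty":-0.3,"tz":0,"twist":-0.02},{"tx":-0.07,"ty":-0.45,"tz":0,"twist":-0.03},{"tx":-0.092,"ty":-0.6,"tz":0,"twist":-0.04},{"tx":-0.12,"ty":-0.75,"tz":0,"twist":-0.05},{"tx":-0.135,"ty":-0.87,"tz":0.06,"twist":-0.05},{"tx":-0.143,"ty":-0.927,"tz":0.134,"twist":-0.05},{"tx":-0.143,"ty":-0.927,"tz":0.134,"twist":-0.05}]'

```text
t: 9.33
eef_pos: [0.541, -0.1822, 0.1112]
ee_rot: [3.14, -0.005, -2.865]
force: [-0.9, -0.2, -2.4]
width: 0.0136
gripper_force: 50.0
```

```bash
python3 - <<'E'
from h import *
import pickle
for i in range(4):grab_frame('wrist')
c=calibration('wrist');im=grab_frame('wrist');s=get_state();print(s['eef_pos'],s['ee_rot'],s['t'],s['force'],s['width'])
np.save('w5.npy',im);pickle.dump(c,open('w5.pkl','wb'))
save(im,'w5',2.5,(170,60,470,290))
R=Ro.from_euler('xyz',s['ee_rot']).as_matrix();T=np.array(s['eef_pos'])
pp=lambda P:((proj('wrist',P,c)-[170,60])*2.5).round(1)
# predicted cover -x edge: tool +x side; underside at TCP-.0213
for x,y,z in [(.04,-.03,.0213),(.04,.03,.0213),(.033,-.03,.0133),(.033,.03,.0133)]: print('cover',pp(T+R@[x,y,z]))
H=Ro.from_euler('z',.28).as_matrix();o=np.array([.543,-.1795,0])
for P in [(-.065,-.046,.0),(-.065,.046,.0),(-.03,-.021,.024),(-.03,.021,.024)]: print('hold',P,pp(o+H@P))
E
```

```text
[ 0.5431769  -0.17877543  0.11592412] [-3.14114041e+00  1.17752069e-03 -2.86027165e+00] 9.5833 [-0.11704511  0.20706226 -1.11241991] 0.013847097742874397
cover [231.  269.8]
cover [505.4 269.4]
cover [226.1 308.7]
cover [509.8 308.3]
hold (-0.065, -0.046, 0.0) [226.2 143.5]
hold (-0.065, 0.046, 0.0) [512.3 143.5]
hold (-0.03, -0.021, 0.024) [299.8 263.3]
hold (-0.03, 0.021, 0.024) [437.8 263.3]
```

View pics/w5.png

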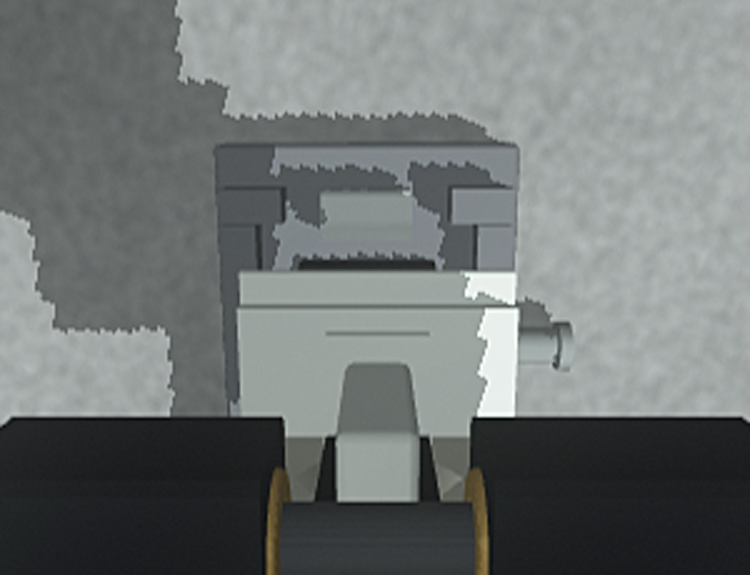

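The cover's near edge is level at y≈271 and x 239 to 516 (centre 377.5), with the rib and fingers also centred at 378. The holder (outer edges 215 to 519, seal 297 to 437) is centred at 367. The yaw agrees, and the holder is about 3 mm towards tool -y (10.6 px at 3.3 px/mm). I'll shift by that, come down to just above the posts and look again.

Request:
arm_command --commands '[{"tx":0,"ty":-0.012,"tz":0.03,"twist":0},{"tx":0,"ty":-0.012,"tz":0.08,"twist":0},{"tx":0,"ty":-0.012,"tz":0.13,"twist":0},{"tx":0,"ty":-0.012,"tz":0.17,"twist":0},{"tx":0,"ty":-0.012,"tz":0.19,"twist":0},{"tx":0,"ty":-0.012,"tz":0.19,"twist":0},{"tx":0,"ty":-0.012,"tz":0.19,"twist":0},{"tx":0,"ty":-0.012,"tz":0.19,"twist":0}]'

```text
t: 10.25
eef_pos: [0.5441, -0.1822, 0.0682]
ee_rot: [-3.141, 0.001, -2.861]
force: [-0.8, -0.5, -1.3]
width: 0.0135
gripper_force: 50.0
```

```bash
python3 - <<'E'
from h import *
for i in range(3):grab_frame('wrist')
c=calibration('wrist');im=grab_frame('wrist');s=get_state();print(s['eef_pos'],s['ee_rot'],s['t'],s['force'],s['width'])
save(im,'w6',3.5,(220,90,425,235))
R=Ro.from_euler('xyz',s['ee_rot']).as_matrix();T=np.array(s['eef_pos'])
pp=lambda P:((proj('wrist',P,c)-[220,90])*3.5).round(1)
for x,y,z in [(.04,-.03,.0213),(.04,.03,.0213)]: print('cover',pp(T+R@[x,y,z]))
H=Ro.from_euler('z',.28).as_matrix();o=np.array([.543,-.1795,0])
for P in [(-.065,-.046,.0),(-.065,.046,.0),(-.0425,0,.034),(-.0425,0,.02),(-.037,0,.034),(-.037,0,.04),(-.04,0,.04)]: print('hold',P,pp(o+H@P))
E
```

```text
[ 0.54386211 -0.18229767  0.06811057] [-3.14129535e+00  9.68730656e-04 -2.86115490e+00] 10.45 [-0.35919493  0.56706352 -0.99946485] 0.013613240627055614
cover [147.4 269.5]
cover [530.9 269.2]
hold (-0.065, -0.046, 0.0) [115.   98.9]
hold (-0.065, 0.046, 0.0) [599.4  98.8]
hold (-0.0425, 0, 0.034) [357.7 241.7]
hold (-0.0425, 0, 0.02) [357.4 230.9]
hold (-0.037, 0, 0.034) [357.7 274.4]
hold (-0.037, 0, 0.04) [357.8 280.5]
hold (-0.04, 0, 0.04) [357.8 262.2]
```

View pics/w6.png

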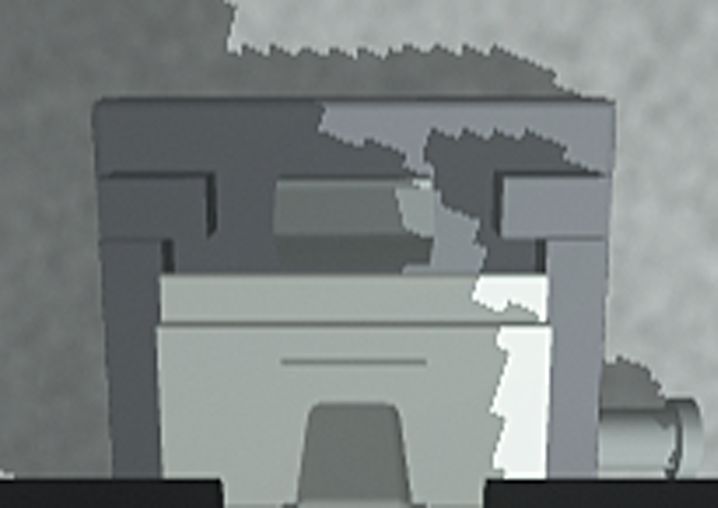

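The cover (161 to 548) and holder (95 to 613) are now both centred at about 354.5. Along x, the cover's edge (273 vs 269.5 predicted) and the post faces (237 vs 241.7) say the cover is about 1.2 mm too far to +x. I'll shift it and start into the pocket.

Request:
arm_command --commands '[{"tx":0.005,"ty":0,"tz":0,"twist":0},{"tx":0.005,"ty":0,"tz":0.01,"twist":0},{"tx":0.005,"ty":0,"tz":0.02,"twist":0},{"tx":0.005,"ty":0,"tz":0.03,"twist":0},{"tx":0.005,"ty":0,"tz":0.04,"twist":0},{"tx":0.005,"ty":0,"tz":0.05,"twist":0},{"tx":0.005,"ty":0,"tz":0.06,"twist":0},{"tx":0.005,"ty":0,"tz":0.065,"twist":0}]'

```text
t: 11.12
eef_pos: [0.5431, -0.1827, 0.0517]
ee_rot: [-3.141, 0.001, -2.86]
force: [0.3, 0.8, 7.7]
width: 0.0135
gripper_force: 50.0
```

Request:
arm_command --commands '[{"tx":0,"ty":0,"tz":0,"twist":0},{"tx":0,"ty":0,"tz":0,"twist":0},{"tx":0,"ty":0,"tz":0.004,"twist":0},{"tx":0,"ty":0,"tz":0.008,"twist":0},{"tx":0,"ty":0,"tz":0.008,"twist":0},{"tx":0,"ty":0,"tz":0.008,"twist":0},{"tx":0,"ty":0,"tz":0.008,"twist":0},{"tx":0,"ty":0,"tz":0.008,"twist":0}]'

```text
t: 11.78
eef_pos: [0.5432, -0.1828, 0.0502]
ee_rot: [-3.141, 0.002, -2.861]
force: [-0.4, -0.6, 6.8]
width: 0.0142
gripper_force: 50.0
```

It's in the pocket (base about 9 mm above the seat), with the upward force rising and no sideways load. Continue pressing.

Request:
arm_command --commands '[{"tx":0,"ty":0,"tz":0.004,"twist":0},{"tx":0,"ty":0,"tz":0.008,"twist":0},{"tx":0,"ty":0,"tz":0.012,"twist":0},{"tx":0,"ty":0,"tz":0.016,"twist":0},{"tx":0,"ty":0,"tz":0.02,"twist":0},{"tx":0,"ty":0,"tz":0.02,"twist":0},{"tx":0,"ty":0,"tz":0.02,"twist":0},{"tx":0,"ty":0,"tz":0.02,"twist":0}]'

```text
t: 12.45
eef_pos: [0.5423, -0.1826, 0.0442]
ee_rot: [3.141, -0.0, -2.861]
force: [0.2, -0.1, 0.7]
width: 0.014
gripper_force: 50.0
```

Request:
arm_command --commands '[{"tx":0,"ty":0,"tz":0.004,"twist":0},{"tx":0,"ty":0,"tz":0.008,"twist":0},{"tx":0,"ty":0,"tz":0.008,"twist":0},{"tx":0,"ty":0,"tz":0.008,"twist":0},{"tx":0,"ty":0,"tz":0.008,"twist":0},{"tx":0,"ty":0,"tz":0.008,"twist":0},{"tx":0,"ty":0,"tz":0.008,"twist":0},{"tx":0,"ty":0,"tz":0.008,"twist":0}]'

```text
t: 13.12
eef_pos: [0.5423, -0.1826, 0.0426]
ee_rot: [-3.142, 0.0, -2.861]
force: [-0.4, 0.2, 5.0]
width: 0.0136
gripper_force: 50.0
```

The force peaked and then dropped to about 0.7 N, so the catches have snapped. Now only the seal resists, and I keep pressing home.

Request:
arm_command --commands '[{"tx":0,"ty":0,"tz":0.004,"twist":0},{"tx":0,"ty":0,"tz":0.008,"twist":0},{"tx":0,"ty":0,"tz":0.012,"twist":0},{"tx":0,"ty":0,"tz":0.012,"twist":0},{"tx":0,"ty":0,"tz":0.012,"twist":0},{"tx":0,"ty":0,"tz":0.012,"twist":0},{"tx":0,"ty":0,"tz":0.012,"twist":0},{"tx":0,"ty":0,"tz":0.012,"twist":0}]'

```text
t: 13.78
eef_pos: [0.5423, -0.1826, 0.0412]
ee_rot: [-3.141, 0.001, -2.86]
force: [-6.1, 3.8, 21.6]
width: 0.0138
gripper_force: 50.0
```

Request:
arm_command --commands '[{"tx":0,"ty":0,"tz":0.003,"twist":0},{"tx":0,"ty":0,"tz":0.003,"twist":0},{"tx":0,"ty":0,"tz":0.003,"twist":0},{"tx":0,"ty":0,"tz":0.003,"twist":0},{"tx":0,"ty":0,"tz":0.003,"twist":0},{"tx":0,"ty":0,"tz":0.003,"twist":0},{"tx":0,"ty":0,"tz":0.003,"twist":0},{"tx":0,"ty":0,"tz":0.003,"twist":0}]'

```text
t: 14.45
eef_pos: [0.5423, -0.1826, 0.0412]
ee_rot: [-3.141, 0.001, -2.86]
force: [-8.9, 5.0, 28.8]
width: 0.0135
gripper_force: 50.0
```

```bash
python3 - <<'E'
from h import *
s=get_state();print(s['eef_pos'],s['ee_rot'],s['t'],s['force'],s['moment'])
im=grab_frame('wrist');save(im,'w7',3.5,(220,90,425,235))
E
```

```text
[ 0.54232769 -0.18259395  0.04118272] [-3.14087638e+00  7.14839569e-04 -2.86027815e+00] 14.45 [-8.94839596  4.98820905 28.78697522] [ 1.92161793  3.36460415 -0.03702967]
```

View pics/w7.png

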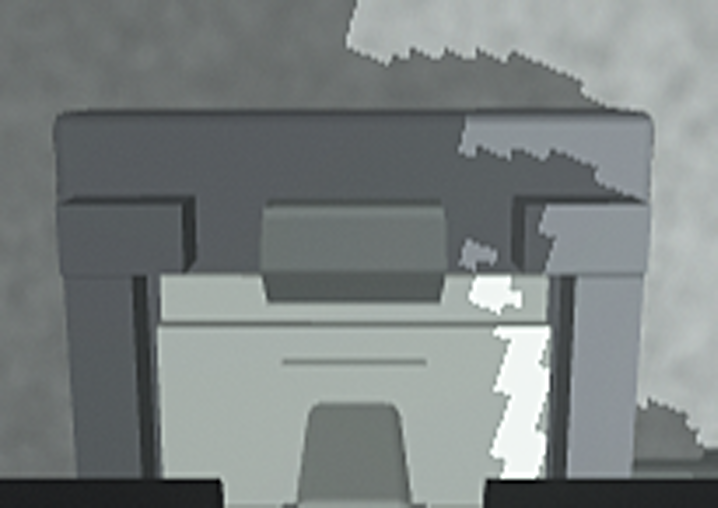

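The near catch (263 to 445, y 300) lies over the cover's tongue, and the plate is centred and level between the walls. The TCP has stopped descending at 29 N, so the cover is on the hard seat. Handing in.

```bash
python3 -c "
from station import *
print(job_done())"
```

```text
the job is handed in; nothing more can be done
None
```

The white clip cover is out of the dock and pressed onto the holder's seat. The force dropped as the catches snapped, and the arm now holds it at about 29 N with the gripper still on it. I handed the job in at about 14.5 s; no verdict came back, and I could see only the near catch over the plate.

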